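# Make up two craft kits from the bench stock

### The arm

A 6-joint arm with a two-finger parallel gripper is mounted at the origin on the work surface. World frame = base frame: x ahead of the robot, y to its left, z up, the work surface at z = 0. Lengths are in m, angles in rad, forces in N, time in s.
With the tool pointing down it reaches from about 0.375 to 0.9 m from the base axis. Payload 3.1 kg.
Tool frame: the origin (TCP) lies on the centre line of the jaws, within the pads' length; the fingertips stand 25 mm ahead of it and the grasp point (between the pads) lies 6 mm ahead of it (manip.tip_extent is the distance from the TCP to the fingertips, in m); z points along the fingers, y is the line along which they close (so a half turn about z gives the same grasp; the last joint's range is limited). The gripper opens to 85 mm and grips with 20 to 120 N. Pads are 22 mm wide; open, the fingers measure 114 mm over their backs; the gripper's body (76 mm by 85 mm) begins 54 mm behind the grasp point. The pads swing forward as they close: fully open they stand 13 mm farther back than shut.
Start: joints at [-1.379, 0.527, 1.433, -0, 1.181, -0.178], TCP at [0.226, -0.583, 0.256] pointing down, gripper open.
Joint ranges: [-3.08, 3.08], [-0.75, 2.2], [0.22, 2.44], [-1.43, 4.57], [0, 2.65], [-2.85, 2.85]. Speed limits (rad/s): [2.79, 2.79, 3.14, 3.14, 3.14, 3.14].

### API

Orientations are given as a unit quaternion [x, y, z, w].
In Python, from station import readout, imaging, order, manip gives the robot as it stands.
- The arm moves only by the tool move_arm, never from a script. Its argument "rows" is a list of rows, each a list of 7 numbers: the turn, a rotation vector about the tool's x, y, z in degrees, then the shift along the tool's x, y, z in mm, then the closure, from 0 (fully open) to 1 (shut). A call has 1 to 12 rows; each row is the pose to reach, as a shift and turn from the pose commanded when the call began, along the tool's axes at that moment; what a row does not reach only later rows make up. A row lasts 1/12 s, in which the tool goes at most 41.7 mm and 7.16 degrees, less where a joint would pass 70% of its speed; a pose out of reach is approached as far as the arm can. A call with a gripper value outside its range is refused whole. The fingers move at their own pace and stop on an object; "squeeze" is the grip in N (left out, the last holds). Time passes only in rows, so rows that repeat a pose let the fingers close. It gives the time, the measured TCP pose, the force, the opening and the grip force at its end, in the units of the state.
- readout.sense(): the state, without advancing time (a new reading comes with each control period).
- imaging.snapshot(name): name is "scene" or "top" or "wrist"; returns a dict with "img" (400x640x3 uint8, red, green, blue), "z_map" (400x640 float32, m along the optical axis (not along the pixel's ray), 0 where there is no reading), "fovy" (degrees; the focal length in pixels is half the picture's height over the tangent of half this angle, whatever the lens; pixels are square), "cx", "cy" (the principal point, pixels), "rvec" (rotation vector, rad) and "tvec" (3), from world to camera coordinates, as OpenCV has them. Camera axes: x right, y down, z forward; pixel columns grow to the right and rows downward; lengths in m; the calibration is good to about 2 mm. A picture is of the moment at which its call begins.
- order.sign_off(): hands the job in; it is judged then, once.
The state is a dict: "t": time; "q": joint angles; "qd": joint speeds; "tau": joint torques, N m; "tcp_pos": TCP position; "tool_rot": TCP orientation; "force": force on the tool from outside, world axes, zero at the start; "ft_torque": the same for the moment, N m; "finger_gap": opening from 0.0 (shut) to 1.0 (fully open); "gripper_force": force on a finger pad.
Only numpy, scipy, OpenCV 4.12 (cv2) and the standard library are available. Lean on these libraries where they do the work, as an engineer would, in place of code of your own. Each camera call takes 0.05 s, during which the arm holds its last target. There are 200 camera calls.

### The job

Make up the two craft kits. The blue tray gets the plain wood handle, the green-capped glue pot and the wooden wheel; the yellow tray gets the white handle and the orange-capped glue pot. In each tray the handle lies flat in the long compartment, and the pot (upright) and the wheel (flat) each sit on the floor of a square compartment, either one; leave the red handle, the black-capped pot and the roll of tape where they are.

Things in the scene. Friction and masses are not known exactly. Their poses are not given: they have to be found in the camera images.
- wood_handle: square wooden stick handle, 90 x 22 x 22 mm, bare pale wood with a silver steel metal sleeve over the last 24 mm of one end (its +x end). Loose, lies flat, about 35 g. Origin at its very centre (11 mm above what it lies on), x along its length; at the start its yaw is within 0.7 rad of zero.
- white_handle: square wooden stick handle, 90 x 22 x 22 mm, painted white with a brass metal sleeve over the last 24 mm of one end (its +x end). Loose, lies flat, about 35 g. Origin at its very centre (11 mm above what it lies on), x along its length; at the start its yaw is within 0.7 rad of zero.
- green_pot: glue pot: upright cylinder 40 mm in diameter, 50 mm high, white body (lower 34 mm) with a green cap of the same diameter (upper 16 mm). Loose, closed, rigid, about 60 g. Origin at the centre of its underside, z up.
- orange_pot: glue pot: upright cylinder 40 mm in diameter, 50 mm high, white body (lower 34 mm) with an orange cap of the same diameter (upper 16 mm). Loose, closed, rigid, about 60 g. Origin at the centre of its underside, z up.
- wheel: solid wooden toy wheel lying flat: pale wood disc 44 mm in diameter, 22 mm thick, with a small dark dot (axle mark) in the middle of its top. Loose, about 30 g. Origin at the centre of its underside, z up.
- blue_tray: Blue kit tray, empty, fixed to the bench. 122 (x) x 140 (y) mm outside; walls and dividers 4 mm thick, tops 11 mm and floor 3 mm above the bench. Origin: centre of its underside, on the bench. One long compartment along y, 46 x 132 mm inside, centred at x -34, y 0 mm; two square ones, 64 x 64 mm inside, centred at x +25, y +34 and y -34 mm. Yaw within 0.5 rad of zero.
- yellow_tray: Yellow kit tray, empty, fixed to the bench. 122 (x) x 140 (y) mm outside; walls and dividers 4 mm thick, tops 11 mm and floor 3 mm above the bench. Origin: centre of its underside, on the bench. One long compartment along y, 46 x 132 mm inside, centred at x -34, y 0 mm; two square ones, 64 x 64 mm inside, centred at x +25, y +34 and y -34 mm. Yaw within 0.5 rad of zero.
- red_handle: NOT for a kit, leave it alone (it is loose). square wooden stick handle, 90 x 22 x 22 mm, painted red with a silver steel metal sleeve over the last 24 mm of one end (its +x end). Loose, lies flat, about 35 g. Origin at its very centre (11 mm above what it lies on), x along its length; at the start its yaw is within 0.7 rad of zero.
- black_pot: NOT for a kit, leave it alone (it is loose). glue pot: upright cylinder 40 mm in diameter, 50 mm high, white body (lower 34 mm) with a black cap of the same diameter (upper 16 mm). Loose, closed, rigid, about 60 g. Origin at the centre of its underside, z up.
- tape: NOT for a kit, leave it alone (it is loose). Roll of blue tape lying flat: ring 80 mm outside, 52 mm inside diameter, 24 mm high. Origin at the centre of its underside.
Mind the look-alikes: they are no part of the job. Leave any purple or turquoise look-alike of the wheel alone.

How it is judged:
By the outcome, as a careful person would: the job done as asked, in the order asked, and still so for the second after the job is handed in, with the robot touching nothing.
It also fails if it takes over 115 s, if anything falls off the work surface, if the arm or the gripper's body presses on something with over 40 N, if the wrist force passes 120 N, or if a joint passes its speed limit or range.

## Working session

There is one attempt and no reset: what is moved stays moved. The work goes in short steps, Python scripts to look and compute and a tool call to move; the robot and the scene stay as the last step left them, time stands still between calls to the robot, and variables do not carry over. Pictures are saved under pics/ and viewed, at most 14 in all, crops included, and the job is handed in when it is done.

Besides the shell and the picture viewer there is one more tool, called after "Call:" by a JSON object that holds its "name" and its "arguments". move_arm: Moves the arm, as the interface text tells. Its arguments: {"type":"object","properties":{"rows":{"type":"array"},"squeeze":{"type":"number"}},"required":["rows"]}

```bash
ls; mkdir -p pics; cat > h.py <<'E'
import numpy as np, cv2
from station import readout, imaging, order, manip
def snap(n,save=None):
    s=imaging.snapshot(n)
    if save: cv2.imwrite('pics/'+save,s['img'][:,:,::-1])
    return s
def cloud(s):
    z=s['z_map'];f=200/np.tan(np.radians(s['fovy'])/2)
    v,u=np.mgrid[:400,:640]
    P=np.stack([(u-s['cx'])/f*z,(v-s['cy'])/f*z,z],-1)
    R=cv2.Rodrigues(np.array(s['rvec'],float))[0]
    return (P-np.array(s['tvec']).ravel())@R   # world
E
python3 - <<'E'
from h import *
s=snap('top','top.png');np.savez('top.npz',**s)
P=cloud(s);print(readout.sense());print(s['fovy'],s['cx'],s['cy'],s['rvec'],s['tvec'],(s['z_map']==0).mean())
for v,u in [(200,320),(50,50),(350,600)]:print(P[v,u])
snap('scene','scene.png');print(manip.tip_extent)
E
```

```text
pics
{'t': 0.05, 'q': array([-1.37949533e+00,  5.28403752e-01,  1.43387833e+00, -4.90763415e-06,
        1.18141110e+00, -1.78505501e-01]), 'qd': array([-0.00054174,  0.00076902,  0.0010327 ,  0.00050927, -0.00120248,
       -0.001311  ]), 'tau': array([-2.51734637e-04, -4.43689728e+01, -1.78780890e+01, -2.13694234e-04,
        3.78892233e-03, -6.65948150e-06]), 'tcp_pos': array([ 0.22579397, -0.58208867,  0.25537954]), 'tool_rot': array([ 9.82953329e-01,  1.83852251e-01, -8.98838793e-06, -1.05022831e-03]), 'force': array([ 0.42178771,  0.28198534, -0.16701817]), 'ft_torque': array([ 0.03791358,  0.01671612, -0.00923146]), 'gripper_force': 0.0, 'finger_gap': 0.999178958008933}
52.88178611500733 317.0047025940092 202.67066872629408 [ 2.17160849 -2.17432185  0.11605122] [0.01483703 0.57000076 0.94718106] 0.0041796875
[0.57723392 0.00675062 0.02199598]
[0.96963466 0.70280922 0.00120827]
[ 0.21444674 -0.66904186  0.0015883 ]
0.025
```

View pics/top.png

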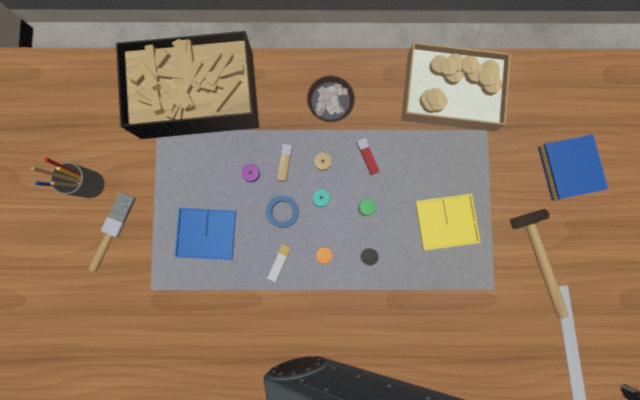

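View pics/scene.png

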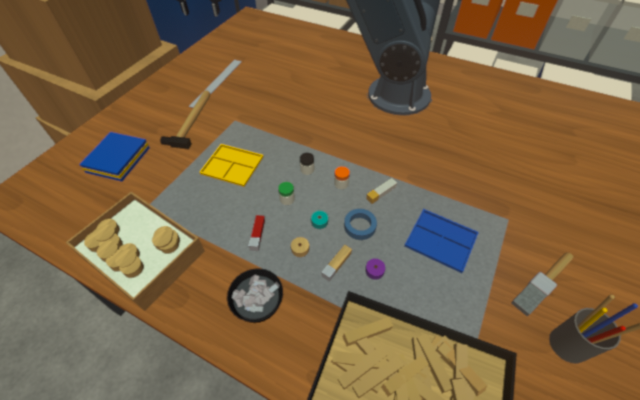

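Top view (up = +x, left = +y): wood handle at (285,163), white handle (279,263), red handle (368,157). Pots: green (367,207), orange (324,256), black (370,257). Trays: blue (206,234), yellow (448,222). Wheel candidates are pale wood (323,161), purple (251,173) and turquoise (321,198); the pale wood one fits the description. I'll confirm in a crop and measure.

```bash
python3 - <<'E'
from h import *
s=dict(np.load('top.npz'));P=cloud(s);im=s['img']
c=cv2.resize(im[130:290,230:390],None,fx=3.7,fy=3.7,interpolation=cv2.INTER_CUBIC);cv2.imwrite('pics/crop.png',c[:,:,::-1])
m=((P[...,2]>0.008)).astype(np.uint8)
m[:132]=0;m[288:]=0;m[:,:156]=0;m[:,490:]=0
n,l,st,ce=cv2.connectedComponentsWithStats(m,connectivity=4)
for i in range(1,n):
    if st[i,4]<25: continue
    k=l==i;z=P[k][:,2];zt=np.percentile(z,85)
    t=k&(P[...,2]>zt-.004);Q=P[t][:,:2].astype(np.float32)
    r=cv2.minAreaRect(Q*1000)
    print(ce[i].round(),st[i,4],'z',zt.round(4),'mean',Q.mean(0).round(4),'rect',np.round(r[0],1),np.round(r[1],1),round(r[2],1),'rgb',im[t].mean(0).round())
# trays by colour
for nm,lo,hi in(('blue',(105,180,90),(118,255,255)),('yellow',(24,180,150),(33,255,255))):
    h=cv2.cvtColor(im,cv2.COLOR_RGB2HSV);k=cv2.inRange(h,lo,hi)
    k[:,:156]=0;k[:,490:]=0;k[:132]=0;k[288:]=0
    if nm=='blue':k[:,250:]=0
    t=k>0;Q=P[t][:,:2].astype(np.float32);r=cv2.minAreaRect(Q*1000);print(nm,t.sum(),Q.mean(0),r,np.percentile(P[t][:,2],[5,50,95]))
E
```

```text
[173. 133.] 124 z 0.0336 mean [0.7324 0.3762] rect [617.7 206.2] [471.   27.2] 55.2 rgb [18. 17. 15.]
[368. 156.] 358 z 0.0237 mean [ 0.6872 -0.112 ] rect [589.9 -71.3] [ 75.7 288.4] 66.7 rgb [160. 100. 102.]
[285. 162.] 346 z 0.0237 mean [0.6706 0.0931] rect [590.4  74.7] [255.   50.1] 13.6 rgb [176. 163. 142.]
[323. 161.] 253 z 0.0237 mean [ 6.749e-01 -2.000e-04] rect [ 5.845e+02 -2.000e-01] [ 39.6 224.6] 89.6 rgb [179. 160. 126.]
[251. 172.] 256 z 0.0236 mean [0.6468 0.1775] rect [646.3 178.3] [40.8 41.7] 44.8 rgb [152.  96. 159.]
[321. 197.] 254 z 0.0237 mean [0.5841 0.0033] rect [538.5   3.1] [ 41.6 132.3] 90.0 rgb [ 98. 178. 167.]
[462. 215.] 283 z 0.013 mean [ 0.5397 -0.334 ] rect [ 532.8 -182.6] [118.8 406.7] 0.3 rgb [204. 190. 100.]
[282. 211.] 508 z 0.0257 mean [0.5506 0.0986] rect [537.   68.9] [142.   77.2] 65.4 rgb [ 92. 118. 150.]
[427. 200.] 45 z 0.012 mean [ 0.5729 -0.2467] rect [ 533.3 -133.2] [ 14.2 330.3] 19.2 rgb [204. 193. 105.]
[367. 207.] 247 z 0.0513 mean [ 0.5588 -0.1058] rect [ 558.8 -105.7] [36.8 37.4] 44.9 rgb [103. 171. 115.]
[198. 235.] 389 z 0.0128 mean
[... 274 characters left out ...]
8.  99.]
[220. 238.] 27 z 0.0125 mean [0.4864 0.2513] rect [486.4 250.3] [37.1  2.5] 89.9 rgb [ 77. 122. 182.]
[456. 244.] 34 z 0.0126 mean [ 0.4689 -0.3178] rect [ 468.6 -165.2] [371.3   7.3] 90.0 rgb [207. 193.  98.]
[279. 262.] 361 z 0.0235 mean [0.4264 0.1053] rect [443.9  88.5] [ 52.7 137.7] 43.6 rgb [187. 180. 167.]
[324. 255.] 229 z 0.0515 mean [ 0.4449 -0.0021] rect [444.7  -2. ] [37.5 37.3] 89.9 rgb [211. 153.  96.]
[369. 256.] 253 z 0.0514 mean [ 0.4419 -0.1095] rect [446.9 -53.2] [151.2  37.9] 85.0 rgb [79. 75. 74.]<stdin>:18: RuntimeWarning: Mean of empty slice.
  ret = um.true_divide(
Traceback (most recent call last):
IndexError: index -1 is out of bounds for axis 0 with size 0
```

View pics/crop.png

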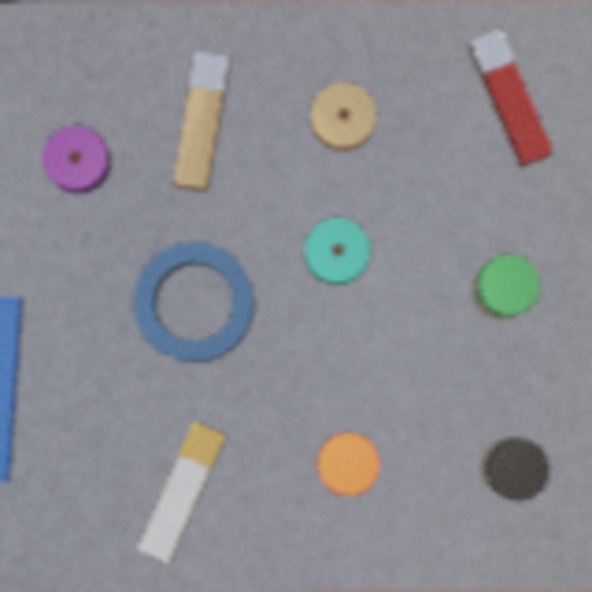

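The crop confirms the pale wood wheel with its dark dot at (343,115), i.e. top px (323,161). I'll tidy the handle and tray fits.

```bash
cat > m.py <<'E'
from h import *
s=dict(np.load('top.npz'));P=cloud(s);im=s['img'];ok=s['z_map']>0.3
z=P[...,2];hsv=cv2.cvtColor(im,cv2.COLOR_RGB2HSV)
def rect(t,nm):
    n,l,st,ce=cv2.connectedComponentsWithStats(t.astype(np.uint8));i=1+st[1:,4].argmax();t=l==i
    Q=P[t][:,:2]*1000;r=cv2.minAreaRect(Q.astype(np.float32));w,v=np.linalg.eigh(np.cov(Q.T));a=v[:,1]
    print(nm,t.sum(),'mean',Q.mean(0).round(1),'rect',np.round(r[0],1),np.round(r[1],1),round(r[2],1),'pca yaw',np.degrees(np.arctan2(a[1],a[0])).round(1),'z',np.median(z[t]).round(4));return t
def box(u0,u1,v0,v1):
    b=np.zeros(z.shape,bool);b[v0:v1,u0:u1]=1;return b&ok
rect(box(270,298,138,188)&(z>.019)&(z<.03),'wood')
rect(box(262,298,238,288)&(z>.019)&(z<.03),'white')
rect(box(306,340,145,178)&(z>.019)&(z<.03),'wheel')
rect(box(345,390,190,225)&(z>.045)&(z<.06),'green')
rect(box(305,345,240,272)&(z>.045)&(z<.06),'orange')
print(hsv[250,185],hsv[230,450])
b=rect(box(165,245,200,270)&(hsv[...,1]>150),'blue');y=rect(box(408,488,185,260)&(hsv[...,1]>120),'yellow')
b=rect(box(165,245,200,270)&(z>.0085)&(z<.02),'blue rim');y=rect(box(408,488,185,260)&(z>.0085)&(z<.02),'yellow rim')
E
python3 m.py
```

```text
wood 307 mean [672.3  94.2] rect [672.3  94.5] [22.8 91.1] 80.6 pca yaw 171.3 z 0.022
white 333 mean [426.5 105.6] rect [426.4 105.8] [22.4 90. ] 66.6 pca yaw 156.7 z 0.0221
wheel 226 mean [ 6.755e+02 -3.000e-01] rect [675.3  -0.9] [39.6 42.9] 89.9 pca yaw 179.9 z 0.0219
green 216 mean [ 558.8 -105.8] rect [ 558.9 -105.8] [36.9 37.6] 44.8 pca yaw 79.2 z 0.0498
orange 226 mean [445.   -2.4] rect [444.6  -2. ] [37.6 37.3] 89.9 pca yaw 139.8 z 0.05
[107 154 179] [ 27 142 218]
blue 851 mean [491.3 331.3] rect [498.1 316.5] [ 82.2 117. ] 88.7 pca yaw -170.9 z 0.0033
yellow 2739 mean [ 524.8 -309.1] rect [ 525.2 -308.1] [119.9 140. ] 7.6 pca yaw 98.4 z 0.0035
blue rim 285 mean [508.8 320.1] rect [497.8 299.9] [117.  122.3] 86.7 pca yaw 147.2 z 0.011
yellow rim 373 mean [ 541.5 -316.1] rect [ 525.6 -308.9] [121.5 141.3] 7.5 pca yaw 82.7 z 0.0108
```

```bash
cat >> h.py <<'E'
from scipy.spatial.transform import Rotation as Ro
def go(x,y,z,yaw):
    "turn (deg, tool axes) and shift (mm) from the measured pose to a tool-down pose with tool x at yaw deg"
    r=readout.sense();R=Ro.from_quat(r['tool_rot'])
    T=Ro.from_euler('z',yaw,degrees=True)*Ro.from_euler('x',180,degrees=True)
    d=R.inv().apply(np.array([x,y,z])-r['tcp_pos'])*1000
    print('turn',(R.inv()*T).as_rotvec(degrees=True).round(1),'shift',d.round(1),'| pos',r['tcp_pos'].round(4),'gap',round(r['finger_gap'],3),'t',round(r['t'],2),'F',r['force'].round(1))
E
cat >> m.py <<'E'
for th in(90,110,130):rect(box(165,245,200,270)&(hsv[...,1]>th)&(abs(hsv[...,0].astype(int)-107)<8),'blue%d'%th)
go(.672,.094,.15,-9)
E
python3 m.py|tail -4
```

```text
blue90 2863 mean [496.7 290.1] rect [496.7 290.3] [145.2 122.4] 87.1 pca yaw 87.3 z 0.0035
blue110 2813 mean [496.6 290. ] rect [496.7 289.4] [142.4 120.3] 86.9 pca yaw 86.0 z 0.0034
blue130 2735 mean [496.4 290. ] rect [496.5 288.5] [139.2 118.7] 86.9 pca yaw 86.3 z 0.0034
turn [-0.1  0.  30.2] shift [ 660.4 -469.   106.5] | pos [ 0.2258 -0.5822  0.2554] gap 1.001 t 0.1 F [ 0.3 -0.7  0.1]
```

Call:
{"name": "move_arm", "arguments": {"rows": [[0,0,2,16,-12,0,0.4],[0,0,4,48,-35,5,0.4],[0,0,6,80,-58,10,0.4],[0,0,8,112,-81,16,0.4],[0,0,10,144,-104,22,0.4],[0,0,12,176,-127,28,0.4],[0,0,14,208,-150,34,0.4],[0,0,16,240,-172,40,0.4],[0,0,18,272,-194,46,0.4],[0,0,20,304,-216,52,0.4],[0,0,22,336,-239,58,0.4],[0,0,24,368,-262,64,0.4]]}}

```text
t: 1.1
tcp_pos: [0.4749, -0.2036, 0.1918]
tool_rot: [1.0, -0.026, -0.0, -0.0]
force: [0.2, -0.1, -1.1]
finger_gap: 0.599
gripper_force: 0.0
```

```bash
python3 - <<'E'
from h import *
go(.672,.094,.15,-9);go(.672,.094,.09,-9)
E
```

```text
turn [-0.   0.   6.1] shift [ 181.6 -307.3   41.8] | pos [ 0.4749 -0.2036  0.1918] gap 0.599 t 1.1 F [ 0.2 -0.1 -1.1]
turn [-0.   0.   6.1] shift [ 181.6 -307.3  101.8] | pos [ 0.4749 -0.2036  0.1918] gap 0.599 t 1.1 F [ 0.2 -0.1 -1.1]
```

Call:
{"name": "move_arm", "arguments": {"rows": [[0,0,1,15,-26,2,0.4],[0,0,2,34,-58,6,0.4],[0,0,3,53,-90,10,0.4],[0,0,3,72,-122,15,0.4],[0,0,4,91,-154,20,0.4],[0,0,5,110,-186,25,0.4],[0,0,6,129,-218,30,0.4],[0,0,6,148,-250,35,0.4],[0,0,6,165,-280,39,0.4],[0,0,6,177,-299,42,0.4],[0,0,6,182,-307,42,0.4],[0,0,6,182,-307,42,0.4]]}}

```text
t: 2.1
tcp_pos: [0.6716, 0.0942, 0.1496]
tool_rot: [0.997, -0.075, -0.0, -0.0]
force: [0.3, 0.1, -0.2]
finger_gap: 0.604
gripper_force: 0.0
```

```bash
python3 - <<'E'
from h import *
s=snap('wrist','w1.png');P=cloud(s);go(.672,.094,.06,-9)
r=readout.sense();R=Ro.from_quat(r['tool_rot']);L=R.inv().apply(P.reshape(-1,3)-r['tcp_pos']).reshape(P.shape)*1000
ok=(s['z_map']>0.02)&(L[...,2]<60)
v,u=np.nonzero(ok);print(ok.sum(),L[ok].min(0),L[ok].max(0), np.percentile(L[ok],[1,50,99],axis=0) if ok.any() else '')
k=(P[...,2]>.015)&(P[...,2]<.03)&(np.hypot(P[...,0]-.672,P[...,1]-.094)<.06)
Q=P[k][:,:2]*1000;print(Q.mean(0),cv2.minAreaRect(Q.astype(np.float32)),np.median(P[k][:,2]))
E
```

```text
turn [0.  0.1 0.3] shift [ 1.1 -1.7 89.7] | pos [0.6707 0.0926 0.1497] gap 0.604 t 2.15 F [-0.  -0.6  0.3]
41838 [ -11.89667892 -176.77368486  -65.56034871] [126.24303956  63.08580388  59.9831691 ] [[  -8.034209   -158.99697468  -63.56595562]
 [  13.28827187  -24.43911965  -36.25365639]
 [ 120.69841312   58.4953999    57.9003743 ]]
[676.95227332  94.76263768] ((673.1406860351562, 95.28382873535156), (22.729406356811523, 90.30067443847656), 80.74466705322266) 0.022984019312988727
```

View pics/w1.png

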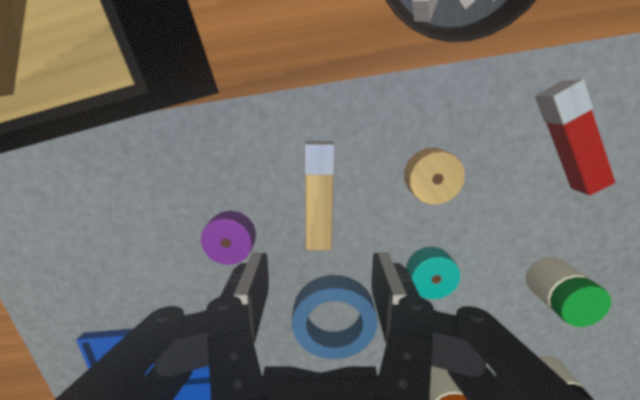

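The wood handle shows at (319,195), centred between the fingers, with fingertips at (257,258) and (382,258). The wrist fix agrees with the top camera. Next I measure how far the tips extend.

```bash
python3 - <<'E'
from h import *
s=snap('wrist');P=cloud(s);r=readout.sense();R=Ro.from_quat(r['tool_rot']);L=R.inv().apply(P.reshape(-1,3)-r['tcp_pos']).reshape(P.shape)*1000
for v0,v1,u0,u1 in((245,310,235,272),(245,310,370,405)):
    B=L[v0:v1,u0:u1].reshape(-1,3);B=B[(B[:,2]<60)&(s['z_map'][v0:v1,u0:u1].ravel()>.02)];print(len(B),np.percentile(B,[0,2,50,98,100],axis=0).round(1).tolist())
go(.6725,.0945,.038,-9)
E
```

```text
1688 [[-10.2, -40.1, -26.2], [-7.5, -38.1, -24.0], [10.7, -28.5, -1.3], [13.2, -26.8, 18.6], [13.8, -26.6, 22.2]]
1689 [[-10.2, 24.0, -26.5], [-7.2, 24.1, -24.1], [10.9, 25.8, -1.3], [13.2, 35.5, 18.3], [13.8, 37.4, 21.9]]
turn [0.1 0.1 0.2] shift [  1.9  -3.4 111.9] | pos [0.6703 0.0915 0.15  ] gap 0.603 t 2.2 F [ 0.8 -1.   0.2]
```

Call:
{"name": "move_arm", "arguments": {"rows": [[0,0,0,1,-2,15,0.4],[0,0,0,2,-3,40,0.4],[0,0,0,2,-3,65,0.4],[0,0,0,2,-3,85,0.4],[0,0,0,2,-3,100,0.4],[0,0,0,2,-3,110,0.4],[0,0,0,2,-3,115,0.4],[0,0,0,2,-3,115,0.4],[0,0,0,2,-3,115,0.4],[0,0,0,2,-3,115,1],[0,0,0,2,-3,115,1],[0,0,0,2,-3,115,1]], "squeeze": 40}}

```text
t: 3.2
tcp_pos: [0.6746, 0.0951, 0.0369]
tool_rot: [0.997, -0.077, 0.001, -0.0]
force: [0.1, -1.2, 1.1]
finger_gap: 0.246
gripper_force: 39.4
```

Call:
{"name": "move_arm", "arguments": {"rows": [[0,0,0,0,0,0,1],[0,0,0,0,0,0,1],[0,0,0,0,0,0,1],[0,0,0,0,0,-5,1],[0,0,0,0,0,-15,1],[0,0,0,0,0,-30,1],[0,0,0,0,0,-45,1],[0,0,0,0,0,-60,1],[0,0,0,0,0,-70,1],[0,0,0,0,0,-75,1],[0,0,0,0,0,-75,1]]}}

```text
t: 4.12
tcp_pos: [0.6746, 0.095, 0.1124]
tool_rot: [0.997, -0.077, 0.002, -0.0]
force: [0.1, -0.1, 1.2]
finger_gap: 0.242
gripper_force: 39.4
```

```bash
python3 - <<'E'
from h import *
go(.4626,.2915,.110,87)
s=snap('wrist','w2.png')
E
```

```text
turn [  0.1  -0.2 -95.8] shift [-239.6 -161.8    1.7] | pos [0.6746 0.095  0.1124] gap 0.242 t 4.12 F [ 0.1 -0.1  1.2]
```

View pics/w2.png

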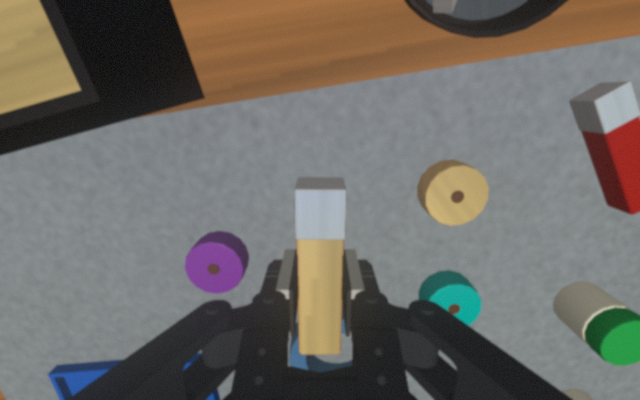

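The wood handle is held square between the jaws (320,270).

Call:
{"name": "move_arm", "arguments": {"rows": [[0,0,-3,-10,-7,0,1],[0,0,-9,-30,-20,0,1],[0,0,-15,-54,-36,0,1],[0,0,-21,-79,-53,0,1],[0,0,-27,-104,-70,0,1],[0,0,-33,-129,-87,0,1],[0,0,-40,-154,-104,0,1],[0,0,-47,-179,-121,0,1],[0,0,-54,-202,-137,0,1],[0,0,-61,-220,-149,0,1],[0,0,-68,-234,-158,0,1],[0,0,-75,-240,-162,0,1]]}}

```text
t: 5.17
tcp_pos: [0.458, 0.2928, 0.1094]
tool_rot: [0.836, 0.549, -0.002, -0.001]
force: [-1.1, -0.5, 0.3]
finger_gap: 0.243
gripper_force: 39.4
```

Call:
{"name": "move_arm", "arguments": {"rows": [[0,0,-6,0,0,0,1],[0,0,-12,0,0,0,1],[0,0,-17,0,0,0,1],[0,0,-20,0,0,0,1],[0,0,-21,0,0,0,1],[0,0,-21,0,0,0,1],[0,0,-21,0,0,0,1]]}}

```text
t: 5.75
tcp_pos: [0.461, 0.2916, 0.1099]
tool_rot: [0.725, 0.689, -0.0, -0.0]
force: [-0.4, 0.5, -0.5]
finger_gap: 0.243
gripper_force: 39.4
```

```bash
python3 - <<'E'
from h import *
go(.4626,.2915,.0405,87)
s=snap('top');cv2.imwrite('pics/t2.png',cv2.resize(s['img'][180:290,150:310],None,fx=4,fy=4)[:,:,::-1])
E
```

```text
turn [-0.1  0.   0.1] shift [-0.   1.7 69.4] | pos [0.461  0.2916 0.1099] gap 0.243 t 5.75 F [-0.4  0.5 -0.5]
```

View pics/t2.png

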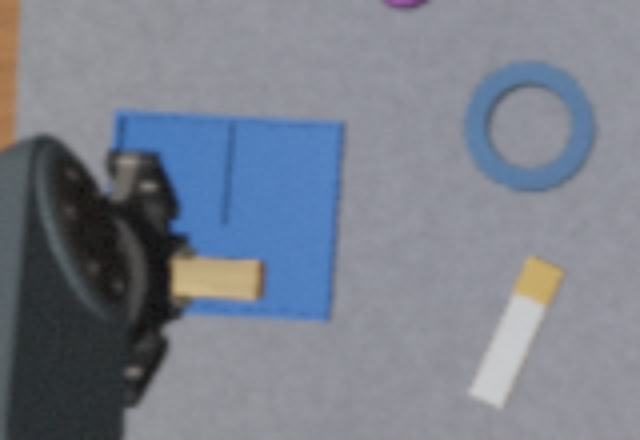

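The handle hangs over the long compartment of the blue tray (crop 218,278). Lowering and releasing.

Call:
{"name": "move_arm", "arguments": {"rows": [[0,0,0,0,2,10,1],[0,0,0,0,2,28,1],[0,0,0,0,2,44,1],[0,0,0,0,2,56,1],[0,0,0,0,2,64,1],[0,0,0,0,2,68,1],[0,0,0,0,2,69,1],[0,0,0,0,2,69,1],[0,0,0,0,2,70,1],[0,0,0,0,2,70,0.6],[0,0,0,0,2,70,0.6],[0,0,0,0,2,70,0.6]]}}

```text
t: 6.8
tcp_pos: [0.4636, 0.2918, 0.0409]
tool_rot: [0.724, 0.69, 0.001, 0.0]
force: [1.3, 0.7, 0.4]
finger_gap: 0.399
gripper_force: 0.0
```

Call:
{"name": "move_arm", "arguments": {"rows": [[0,0,0,0,0,0,0.6],[0,0,0,0,0,-5,0.5],[0,0,0,0,0,-20,0.4],[0,0,0,0,0,-45,0.3],[0,0,0,0,0,-70,0.3],[0,0,0,0,0,-80,0.3]]}}

```text
t: 7.3
tcp_pos: [0.4647, 0.2923, 0.1234]
tool_rot: [0.724, 0.69, 0.002, 0.001]
force: [-0.6, 0.8, 0.0]
finger_gap: 0.698
gripper_force: 0.0
```

```bash
python3 - <<'E'
from h import *
go(.559,-.1055,.120,-20);go(.559,-.1055,.120,45)
E
```

```text
turn [ 1.000e-01 -3.000e-01  1.072e+02] shift [-392.7  113.7    3.1] | pos [0.4647 0.2923 0.1234] gap 0.698 t 7.3 F [-0.6  0.8  0. ]
turn [ 0.2 -0.2 42.2] shift [-392.7  113.7    3.1] | pos [0.4647 0.2923 0.1234] gap 0.698 t 7.3 F [-0.6  0.8  0. ]
```

Call:
{"name": "move_arm", "arguments": {"rows": [[0,0,0,-15,4,1,0.3],[0,0,0,-52,15,2,0.3],[0,0,0,-91,26,3,0.3],[0,0,0,-130,38,3,0.3],[0,0,0,-169,49,3,0.3],[0,0,0,-208,60,3,0.3],[0,0,0,-247,71,3,0.3],[0,0,0,-286,83,3,0.3],[0,0,0,-325,94,3,0.3],[0,0,0,-360,104,3,0.3],[0,0,0,-384,111,3,0.3],[0,0,0,-393,114,3,0.3]]}}

```text
t: 8.3
tcp_pos: [0.5593, -0.1107, 0.1174]
tool_rot: [0.726, 0.688, 0.0, 0.002]
force: [0.0, 0.0, -0.1]
finger_gap: 0.702
gripper_force: 0.0
```

Call:
{"name": "move_arm", "arguments": {"rows": [[0,0,0,0,0,0,0.3],[0,0,0,0,0,0,0.3],[0,0,0,0,0,0,0.3],[0,0,0,0,0,0,0.3]]}}

```text
t: 8.63
tcp_pos: [0.557, -0.1043, 0.1171]
tool_rot: [0.723, 0.69, -0.0, -0.001]
force: [0.0, 0.7, -0.1]
finger_gap: 0.704
gripper_force: 0.0
```

```bash
python3 - <<'E'
from h import *
go(.559,-.1055,.047,87)
s=snap('wrist');P=cloud(s)
k=(P[...,2]>.045)&(P[...,2]<.058)&(np.hypot(P[...,0]-.559,P[...,1]+.1055)<.035)
Q=P[k][:,:2]*1000;print(k.sum(),Q.mean(0),cv2.minEnclosingCircle(Q.astype(np.float32)))
k=(s['z_map']>.02)&(np.hypot(P[...,0]-.4626,P[...,1]-.2915)<.08);print(k.sum())
s=snap('top');cv2.imwrite('pics/t3.png',cv2.resize(s['img'][180:290,150:310],None,fx=4,fy=4)[:,:,::-1])
P=cloud(s);k=(P[...,2]>.017)&(P[...,2]<.035)&(np.hypot(P[...,0]-.4626,P[...,1]-.2915)<.08);Q=P[k][:,:2]*1000;print(cv2.minAreaRect(Q.astype(np.float32)),np.percentile(P[k][:,2],[5,50,95]))
E
```

```text
turn [-0.1 -0.   0.3] shift [-1.2  2.2 70.1] | pos [ 0.557  -0.1043  0.1171] gap 0.704 t 8.63 F [ 0.   0.7 -0.1]
2895 [ 560.08895413 -104.22752467] ((559.8519897460938, -105.70494842529297), 20.008037567138672)
0
((464.2815246582031, 288.7876281738281), (90.68395233154297, 21.54875373840332), 86.24067687988281) [0.02113669 0.02466847 0.02819021]
```

View pics/t3.png

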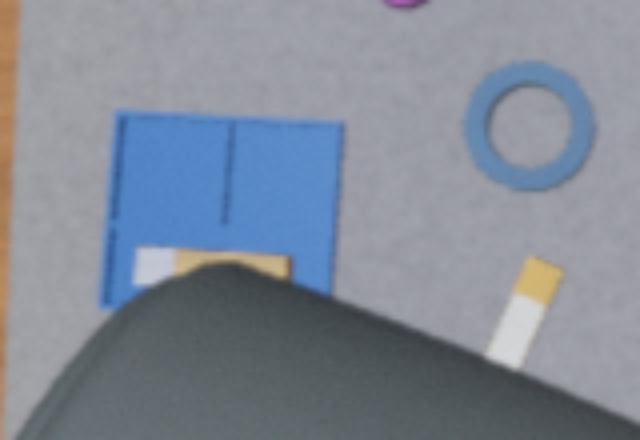

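The wood handle lies flat in the long compartment (crop 213,268; top at 24.7 mm). Now grasping the green pot.

Call:
{"name": "move_arm", "arguments": {"rows": [[0,0,0,-1,3,10,0.3],[0,0,0,-1,3,30,0.3],[0,0,0,-1,3,50,0.3],[0,0,0,-1,3,63,0.3],[0,0,0,-1,3,69,0.3],[0,0,0,-1,3,70,0.3],[0,0,0,-1,3,70,0.3],[0,0,0,-1,3,70,1],[0,0,0,-1,3,70,1],[0,0,0,-1,3,70,1],[0,0,0,-1,3,70,1],[0,0,0,-1,3,70,1]]}}

```text
t: 9.73
tcp_pos: [0.5615, -0.1078, 0.0483]
tool_rot: [0.724, 0.69, 0.0, 0.001]
force: [0.2, 0.6, 4.7]
finger_gap: 0.45
gripper_force: 40.8
```

```bash
python3 - <<'E'
from h import *
go(.5234,.3223,.12,87)
E
```

```text
turn [0.1 0.  0.2] shift [427.7 -59.  -72.1] | pos [ 0.5615 -0.1078  0.0483] gap 0.45 t 9.73 F [0.2 0.6 4.7]
```

Call:
{"name": "move_arm", "arguments": {"rows": [[0,0,0,0,0,-8,1],[0,0,0,0,0,-28,1],[0,0,0,5,-1,-50,1],[0,0,0,20,-3,-66,1],[0,0,0,45,-6,-74,1],[0,0,0,75,-10,-76,1],[0,0,0,107,-15,-76,1],[0,0,0,140,-19,-76,1],[0,0,0,173,-24,-76,1],[0,0,0,206,-28,-76,1],[0,0,0,239,-33,-76,1],[0,0,0,265,-37,-76,1]]}}

```text
t: 10.73
tcp_pos: [0.5359, 0.1612, 0.1235]
tool_rot: [0.724, 0.69, -0.0, -0.0]
force: [0.8, 0.2, -1.0]
finger_gap: 0.452
gripper_force: 40.5
```

Call:
{"name": "move_arm", "arguments": {"rows": [[0,0,0,20,-3,0,1],[0,0,0,48,-7,0,1],[0,0,0,78,-11,0,1],[0,0,0,106,-15,0,1],[0,0,0,132,-18,0,1],[0,0,0,150,-20,0,1],[0,0,0,159,-21,0,1],[0,0,0,162,-22,0,1],[0,0,0,162,-22,0,1],[0,0,0,162,-22,0,1],[0,0,0,162,-22,0,1]]}}

```text
t: 11.65
tcp_pos: [0.5229, 0.3205, 0.1233]
tool_rot: [0.725, 0.689, -0.0, -0.0]
force: [-0.5, -0.3, -0.9]
finger_gap: 0.454
gripper_force: 40.5
```

```bash
python3 - <<'E'
from h import *
go(.5234,.3215,.052,87)
E
```

```text
turn [-0.   0.   0.1] shift [ 1.1  0.5 71.3] | pos [0.5229 0.3205 0.1233] gap 0.454 t 11.65 F [-0.5 -0.3 -0.9]
```

Lower, release slightly and retreat; then go toward the wheel.

Call:
{"name": "move_arm", "arguments": {"rows": [[0,0,0,1,1,10,1],[0,0,0,1,1,28,1],[0,0,0,1,1,46,1],[0,0,0,1,1,60,1],[0,0,0,1,1,67,1],[0,0,0,1,1,70,1],[0,0,0,1,1,71,1],[0,0,0,1,1,71,1],[0,0,0,1,1,71,0.42],[0,0,0,1,1,71,0.42],[0,0,0,1,1,71,0.42],[0,0,0,1,1,71,0.42]]}}

```text
t: 12.65
tcp_pos: [0.5242, 0.323, 0.053]
tool_rot: [0.724, 0.69, 0.001, 0.0]
force: [0.3, -0.4, -0.1]
finger_gap: 0.58
gripper_force: 0.0
```

Call:
{"name": "move_arm", "arguments": {"rows": [[0,0,0,0,0,-8,0.42],[0,0,0,0,0,-28,0.42],[0,0,0,0,0,-52,0.4],[0,0,0,0,0,-70,0.3],[0,0,0,0,0,-72,0.3],[0,0,0,0,0,-72,0.3]]}}

```text
t: 13.15
tcp_pos: [0.5248, 0.3232, 0.1262]
tool_rot: [0.724, 0.69, 0.002, 0.001]
force: [-0.6, 0.2, 0.2]
finger_gap: 0.702
gripper_force: 0.0
```

```bash
python3 - <<'E'
from h import *
go(.675,-.0005,.120,87)
s=snap('top');P=cloud(s);k=(P[...,2]>.042)&(P[...,2]<.06)&(np.hypot(P[...,0]-.523,P[...,1]-.322)<.05);Q=P[k][:,:2]*1000;print(k.sum(),Q.mean(0),cv2.minEnclosingCircle(Q.astype(np.float32)),np.median(P[k][:,2]))
E
```

```text
turn [ 0.2 -0.1  0.2] shift [-316.   165.9    6.3] | pos [0.5248 0.3232 0.1262] gap 0.702 t 13.15 F [-0.6  0.2  0.2]
238 [524.39652631 322.51379385] ((524.7760009765625, 323.6661071777344), 19.993942260742188) 0.052605487851828545
```

Call:
{"name": "move_arm", "arguments": {"rows": [[0,0,0,-14,7,1,0.3],[0,0,0,-46,24,3,0.3],[0,0,0,-80,42,5,0.3],[0,0,0,-114,60,6,0.3],[0,0,0,-148,78,6,0.3],[0,0,0,-182,96,6,0.3],[0,0,0,-216,114,6,0.3],[0,0,0,-250,132,6,0.3],[0,0,0,-280,147,6,0.3],[0,0,0,-302,159,6,0.3],[0,0,0,-313,165,6,0.3],[0,0,0,-316,166,6,0.3]]}}

```text
t: 14.2
tcp_pos: [0.6745, -0.0034, 0.1168]
tool_rot: [0.725, 0.688, -0.0, -0.0]
force: [-0.3, 0.2, 0.6]
finger_gap: 0.699
gripper_force: 0.0
```

Call:
{"name": "move_arm", "arguments": {"rows": [[0,0,0,0,0,0,0.3],[0,0,0,0,0,0,0.3],[0,0,0,0,0,0,0.3],[0,0,0,0,0,0,0.3]]}}

```text
t: 14.53
tcp_pos: [0.6733, 0.001, 0.1182]
tool_rot: [0.723, 0.69, -0.0, -0.001]
force: [-0.9, 0.7, -0.5]
finger_gap: 0.701
gripper_force: 0.0
```

```bash
python3 - <<'E'
from h import *
s=snap('wrist');P=cloud(s)
k=(P[...,2]>.019)&(P[...,2]<.03)&(np.hypot(P[...,0]-.675,P[...,1])<.035)
Q=P[k][:,:2]*1000;c=cv2.minEnclosingCircle(Q.astype(np.float32));print(k.sum(),Q.mean(0),c,s['img'][k].mean(0))
go(.675,-.0005,.032,87)
E
```

```text
2699 [676.83464942   1.13172709] ((676.7462158203125, -0.07064622640609741), 22.065584182739258) [185.9659133  162.67024824 113.67988144]
turn [-0.  -0.   0.3] shift [-1.2  1.5 86.4] | pos [0.6736 0.0007 0.1184] gap 0.697 t 14.58 F [-0.2  0.2  0.2]
```

Call:
{"name": "move_arm", "arguments": {"rows": [[0,0,0,-1,2,12,0.3],[0,0,0,-1,2,35,0.3],[0,0,0,-1,2,57,0.3],[0,0,0,-1,2,74,0.3],[0,0,0,-1,2,83,0.3],[0,0,0,-1,2,86,0.3],[0,0,0,-1,2,86,0.3],[0,0,0,-1,2,86,1],[0,0,0,-1,2,86,1],[0,0,0,-1,2,86,1],[0,0,0,-1,2,86,1],[0,0,0,-1,2,86,1]]}}

```text
t: 15.58
tcp_pos: [0.6769, -0.0022, 0.0336]
tool_rot: [0.724, 0.69, 0.001, 0.001]
force: [0.1, -0.3, 3.9]
finger_gap: 0.492
gripper_force: 40.9
```

```bash
python3 - <<'E'
from h import *
go(.5197,.2544,.11,87)
E
```

```text
turn [0.1 0.  0.2] shift [ 248.6 -169.5  -76.9] | pos [ 0.6769 -0.0022  0.0336] gap 0.492 t 15.58 F [ 0.1 -0.3  3.9]
```

Call:
{"name": "move_arm", "arguments": {"rows": [[0,0,0,0,0,-8,1],[0,0,0,0,0,-28,1],[0,0,0,5,-3,-50,1],[0,0,0,20,-14,-68,1],[0,0,0,43,-29,-76,1],[0,0,0,69,-47,-77,1],[0,0,0,97,-66,-77,1],[0,0,0,125,-85,-77,1],[0,0,0,153,-104,-77,1],[0,0,0,181,-123,-77,1],[0,0,0,207,-141,-77,1],[0,0,0,226,-155,-77,1]]}}

```text
t: 16.58
tcp_pos: [0.5304, 0.2332, 0.1098]
tool_rot: [0.724, 0.69, -0.0, -0.0]
force: [-0.5, -0.7, -0.3]
finger_gap: 0.493
gripper_force: 40.6
```

Call:
{"name": "move_arm", "arguments": {"rows": [[0,0,0,12,-8,0,1],[0,0,0,19,-13,0,1],[0,0,0,21,-15,0,1],[0,0,0,21,-15,0,1],[0,0,0,21,-15,0,1]]}}

```text
t: 17.0
tcp_pos: [0.5195, 0.2521, 0.1094]
tool_rot: [0.725, 0.689, 0.0, 0.0]
force: [-0.1, 0.0, 0.6]
finger_gap: 0.492
gripper_force: 40.6
```

```bash
python3 - <<'E'
from h import *
go(.5197,.2529,.0375,87)
E
```

```text
turn [0.1 0.  0.1] shift [ 0.8  0.1 71.9] | pos [0.5195 0.2521 0.1094] gap 0.492 t 17.0 F [-0.1  0.   0.6]
```

Call:
{"name": "move_arm", "arguments": {"rows": [[0,0,0,1,0,10,1],[0,0,0,1,0,28,1],[0,0,0,1,0,46,1],[0,0,0,1,0,60,1],[0,0,0,1,0,68,1],[0,0,0,1,0,71,1],[0,0,0,1,0,72,1],[0,0,0,1,0,72,1],[0,0,0,1,0,72,0.4],[0,0,0,1,0,72,0.4],[0,0,0,1,0,72,0.4],[0,0,0,1,0,72,0.4]]}}

```text
t: 18.0
tcp_pos: [0.5188, 0.2541, 0.0377]
tool_rot: [0.724, 0.69, 0.0, 0.0]
force: [0.7, 0.3, -0.2]
finger_gap: 0.601
gripper_force: 0.0
```

Call:
{"name": "move_arm", "arguments": {"rows": [[0,0,0,0,0,-8,0.4],[0,0,0,0,0,-28,0.4],[0,0,0,0,0,-55,0.4],[0,0,0,0,0,-75,0.4],[0,0,0,0,0,-82,0.4],[0,0,0,0,0,-82,0.4]]}}

```text
t: 18.5
tcp_pos: [0.5199, 0.2544, 0.1218]
tool_rot: [0.724, 0.69, 0.002, 0.001]
force: [-0.1, 0.1, -0.3]
finger_gap: 0.599
gripper_force: 0.0
```

```bash
python3 - <<'E'
from h import *
go(.4265,.1057,.120,-23.4+180)
s=snap('top');P=cloud(s);k=(P[...,2]>.02)&(P[...,2]<.035)&(np.hypot(P[...,0]-.52,P[...,1]-.2544)<.035);Q=P[k][:,:2]*1000;print(k.sum(),Q.mean(0),cv2.minEnclosingCircle(Q.astype(np.float32)),np.percentile(P[k][:,2],[5,50,95]))
E
```

```text
turn [  0.3   0.1 -69.4] shift [-153.1  -86.     1.1] | pos [0.5199 0.2544 0.1218] gap 0.599 t 18.5 F [-0.1  0.1 -0.3]
236 [518.89592324 253.14351157] ((519.0259399414062, 255.02349853515625), 21.921533584594727) [0.02214037 0.02461491 0.02750061]
```

Call:
{"name": "move_arm", "arguments": {"rows": [[0,0,-4,-8,-4,0,0.4],[0,0,-10,-24,-13,1,0.4],[0,0,-16,-42,-23,1,0.4],[0,0,-23,-60,-33,1,0.4],[0,0,-30,-78,-43,1,0.4],[0,0,-37,-96,-53,1,0.4],[0,0,-44,-114,-64,1,0.4],[0,0,-50,-130,-73,1,0.4],[0,0,-56,-142,-80,1,0.4],[0,0,-62,-150,-84,1,0.4],[0,0,-67,-153,-86,1,0.4],[0,0,-69,-153,-86,1,0.4]]}}

```text
t: 19.55
tcp_pos: [0.4232, 0.1046, 0.1171]
tool_rot: [0.205, 0.979, -0.0, -0.002]
force: [0.3, -0.3, 0.3]
finger_gap: 0.597
gripper_force: 0.0
```

Call:
{"name": "move_arm", "arguments": {"rows": [[0,0,0,0,0,0,0.4],[0,0,0,0,0,0,0.4],[0,0,0,0,0,0,0.4],[0,0,0,0,0,0,0.4]]}}

```text
t: 19.88
tcp_pos: [0.4249, 0.1055, 0.118]
tool_rot: [0.206, 0.978, -0.0, -0.0]
force: [-0.4, 0.2, -0.1]
finger_gap: 0.6
gripper_force: 0.0
```

```bash
python3 - <<'E'
from h import *
s=snap('wrist');P=cloud(s)
k=(s['z_map']>.05)&(P[...,2]>.018)&(P[...,2]<.028)&(np.hypot(P[...,0]-.4265,P[...,1]-.1057)<.06)
Q=P[k][:,:2]*1000;print(k.sum(),cv2.minAreaRect(Q.astype(np.float32)))
go(.4265,.1057,.035,156.6)
E
```

```text
3679 ((427.1644287109375, 105.95359802246094), (22.523414611816406, 90.98536682128906), 66.40853881835938)
turn [-0.  -0.  -0.4] shift [-1.3  0.8 83.1] | pos [0.425  0.1055 0.1181] gap 0.597 t 19.93 F [ 0.2 -1.   0.4]
```

Call:
{"name": "move_arm", "arguments": {"rows": [[0,0,0,-1,1,12,0.4],[0,0,0,-2,1,35,0.4],[0,0,0,-2,1,57,0.4],[0,0,0,-2,1,73,0.4],[0,0,0,-2,1,80,0.4],[0,0,0,-2,1,82,0.4],[0,0,0,-2,1,82,0.4],[0,0,0,-2,1,82,1],[0,0,0,-2,1,82,1],[0,0,0,-2,1,82,1],[0,0,0,-2,1,82,1],[0,0,0,-2,1,82,1]]}}

```text
t: 20.93
tcp_pos: [0.4279, 0.1055, 0.0373]
tool_rot: [0.206, 0.978, 0.0, 0.001]
force: [-0.4, 1.1, 5.9]
finger_gap: 0.242
gripper_force: 39.9
```

```bash
python3 - <<'E'
from h import *
go(.4917,-.3129,.12,97.5)
E
```

```text
turn [ 0.1  0.1 58.7] shift [-227.4 -356.9  -82.5] | pos [0.4279 0.1055 0.0373] gap 0.242 t 20.93 F [-0.4  1.1  5.9]
```

Call:
{"name": "move_arm", "arguments": {"rows": [[0,0,0,0,0,-8,1],[0,0,0,0,0,-28,1],[0,0,0,0,0,-52,1],[0,0,2,-6,-9,-72,1],[0,0,5,-18,-28,-82,1],[0,0,9,-34,-53,-83,1],[0,0,14,-52,-81,-83,1],[0,0,19,-70,-109,-83,1],[0,0,24,-88,-138,-83,1],[0,0,29,-106,-166,-83,1],[0,0,34,-124,-195,-83,1],[0,0,38,-140,-220,-83,1]]}}

```text
t: 21.93
tcp_pos: [0.4666, -0.1546, 0.1201]
tool_rot: [0.516, 0.857, -0.0, 0.001]
force: [0.2, 0.3, -0.9]
finger_gap: 0.242
gripper_force: 39.2
```

```bash
python3 - <<'E'
from h import *
go(.4917,-.3129,.12,97.5)
E
```

```text
turn [ 0.   0.1 20.4] shift [-151.6  -51.9    0.2] | pos [ 0.4666 -0.1546  0.1201] gap 0.242 t 21.93 F [ 0.2  0.3 -0.9]
```

Call:
{"name": "move_arm", "arguments": {"rows": [[0,0,3,-20,-7,0,1],[0,0,7,-48,-16,0,1],[0,0,11,-78,-27,0,1],[0,0,15,-106,-36,0,1],[0,0,18,-130,-44,0,1],[0,0,20,-145,-50,0,1],[0,0,21,-152,-52,0,1],[0,0,21,-152,-52,0,1],[0,0,21,-152,-52,0,1],[0,0,21,-152,-52,0,1]]}}

```text
t: 22.77
tcp_pos: [0.4918, -0.309, 0.1193]
tool_rot: [0.661, 0.75, 0.0, -0.001]
force: [-0.9, -0.5, -0.2]
finger_gap: 0.245
gripper_force: 39.2
```

```bash
python3 - <<'E'
from h import *
go(.4917,-.3129,.041,97.5)
s=snap('wrist','w4.png')
E
```

```text
turn [-0.1 -0.1 -0.2] shift [-4.  -0.5 78.2] | pos [ 0.4918 -0.309   0.1193] gap 0.245 t 22.77 F [-0.9 -0.5 -0.2]
```

View pics/w4.png

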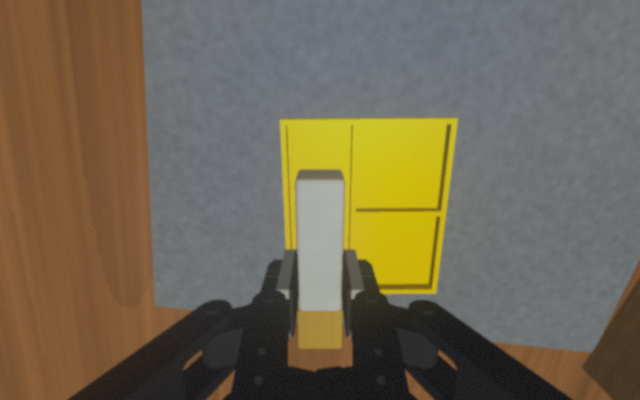

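The white handle (320,240) lies parallel to and over the yellow tray's long compartment (288–352 px). Lowering and releasing.

Call:
{"name": "move_arm", "arguments": {"rows": [[0,0,0,-3,0,10,1],[0,0,0,-3,0,30,1],[0,0,0,-3,0,50,1],[0,0,0,-3,0,65,1],[0,0,0,-3,0,74,1],[0,0,0,-3,0,77,1],[0,0,0,-3,0,78,1],[0,0,0,-3,0,78,1],[0,0,0,-3,0,78,0.6],[0,0,0,-3,0,78,0.6],[0,0,0,-3,0,78,0.6],[0,0,0,-3,0,78,0.6]]}}

```text
t: 23.82
tcp_pos: [0.4932, -0.3141, 0.0418]
tool_rot: [0.661, 0.75, -0.0, 0.001]
force: [-0.4, -0.6, 0.7]
finger_gap: 0.401
gripper_force: 0.0
```

Call:
{"name": "move_arm", "arguments": {"rows": [[0,0,0,0,0,-8,0.5],[0,0,0,0,0,-28,0.4],[0,0,0,0,0,-55,0.3],[0,0,0,0,0,-75,0.3],[0,0,0,0,0,-80,0.3],[0,0,0,0,0,-80,0.3]]}}

```text
t: 24.32
tcp_pos: [0.4939, -0.3147, 0.1236]
tool_rot: [0.661, 0.75, -0.0, 0.002]
force: [0.3, 0.4, 0.7]
finger_gap: 0.699
gripper_force: 0.0
```

```bash
python3 - <<'E'
from h import *
go(.4448,-.0022,.120,97.5)
E
```

```text
turn [ 0.2  0.2 -0.3] shift [316.2  -9.6   2.4] | pos [ 0.4939 -0.3147  0.1236] gap 0.699 t 24.32 F [0.3 0.4 0.7]
```

Call:
{"name": "move_arm", "arguments": {"rows": [[0,0,0,14,0,0,0.3],[0,0,0,44,-1,1,0.3],[0,0,0,76,-2,2,0.3],[0,0,0,110,-3,2,0.3],[0,0,0,145,-4,2,0.3],[0,0,0,180,-5,2,0.3],[0,0,0,215,-6,2,0.3],[0,0,0,248,-7,2,0.3],[0,0,0,278,-8,2,0.3],[0,0,0,300,-9,2,0.3],[0,0,0,312,-9,2,0.3],[0,0,0,316,-9,2,0.3]]}}

```text
t: 25.32
tcp_pos: [0.4414, 0.0016, 0.1182]
tool_rot: [0.66, 0.751, -0.001, -0.003]
force: [-0.1, -1.0, 0.2]
finger_gap: 0.702
gripper_force: 0.0
```

Call:
{"name": "move_arm", "arguments": {"rows": [[0,0,0,0,0,0,0.3],[0,0,0,0,0,0,0.3],[0,0,0,0,0,0,0.3],[0,0,0,0,0,0,0.3]]}}

```text
t: 25.65
tcp_pos: [0.4447, -0.0023, 0.1191]
tool_rot: [0.662, 0.75, 0.0, 0.0]
force: [-0.0, -0.1, 0.0]
finger_gap: 0.697
gripper_force: 0.0
```

```bash
python3 - <<'E'
from h import *
s=snap('wrist');P=cloud(s)
k=(P[...,2]>.045)&(P[...,2]<.058)&(np.hypot(P[...,0]-.445,P[...,1]+.002)<.035)
Q=P[k][:,:2]*1000;print(k.sum(),cv2.minEnclosingCircle(Q.astype(np.float32)),s['img'][k].mean(0))
go(.4453,-.002,.047,97.5)
s=snap('top');P=cloud(s);k=(P[...,2]>.017)&(P[...,2]<.035)&(np.hypot(P[...,0]-.492,P[...,1]+.313)<.08);Q=P[k][:,:2]*1000;print(cv2.minAreaRect(Q.astype(np.float32)),np.percentile(P[k][:,2],[5,50,95]))
E
```

```text
2873 ((445.9139709472656, -2.0647120475769043), 19.972919464111328) [218.59276018 118.77793247  47.85207101]
turn [ 0.   0.  -0.4] shift [ 0.3  0.6 72.2] | pos [ 0.4447 -0.0023  0.1192] gap 0.7 t 25.7 F [-0.1  0.7  0.2]
((492.9940185546875, -311.9539489746094), (22.622987747192383, 90.91769409179688), 6.825087070465088) [0.0220751  0.02494235 0.02793584]
```

Call:
{"name": "move_arm", "arguments": {"rows": [[0,0,0,0,1,10,0.3],[0,0,0,0,1,30,0.3],[0,0,0,0,1,50,0.3],[0,0,0,0,1,64,0.3],[0,0,0,0,1,71,0.3],[0,0,0,0,1,72,0.3],[0,0,0,0,1,72,0.3],[0,0,0,0,1,72,1],[0,0,0,0,1,72,1],[0,0,0,0,1,72,1],[0,0,0,0,1,72,1],[0,0,0,0,1,72,1]]}}

```text
t: 26.75
tcp_pos: [0.446, -0.0015, 0.0483]
tool_rot: [0.661, 0.75, 0.0, 0.001]
force: [-0.6, -0.2, 7.2]
finger_gap: 0.455
gripper_force: 40.7
```

```bash
python3 - <<'E'
from h import *
go(.5457,-.2715,.125,97.5)
E
```

```text
turn [ 0.1  0.  -0.3] shift [-280.4   65.3  -76.4] | pos [ 0.446  -0.0015  0.0483] gap 0.455 t 26.75 F [-0.6 -0.2  7.2]
```

Call:
{"name": "move_arm", "arguments": {"rows": [[0,0,0,0,0,-8,1],[0,0,0,0,0,-28,1],[0,0,0,-2,0,-52,1],[0,0,0,-12,3,-70,1],[0,0,0,-32,7,-76,1],[0,0,0,-60,14,-77,1],[0,0,0,-92,21,-77,1],[0,0,0,-126,29,-77,1],[0,0,0,-160,37,-77,1],[0,0,0,-194,45,-77,1],[0,0,0,-226,53,-77,1],[0,0,0,-252,59,-77,1]]}}

```text
t: 27.75
tcp_pos: [0.5364, -0.2466, 0.1251]
tool_rot: [0.662, 0.75, 0.0, 0.001]
force: [1.0, 0.4, 0.1]
finger_gap: 0.451
gripper_force: 40.4
```

Call:
{"name": "move_arm", "arguments": {"rows": [[0,0,0,-17,4,0,1],[0,0,0,-26,6,0,1],[0,0,0,-28,6,0,1],[0,0,0,-28,6,0,1],[0,0,0,-28,6,0,1],[0,0,0,-28,6,0,1]]}}

```text
t: 28.25
tcp_pos: [0.5442, -0.2692, 0.1242]
tool_rot: [0.661, 0.75, 0.0, -0.001]
force: [0.3, -0.9, -0.4]
finger_gap: 0.451
gripper_force: 40.4
```

```bash
python3 - <<'E'
from h import *
go(.5457,-.2715,.052,97.5)
E
```

```text
turn [-0.1 -0.1 -0.2] shift [-2.6  1.3 72.2] | pos [ 0.5442 -0.2692  0.1242] gap 0.451 t 28.25 F [ 0.3 -0.9 -0.4]
```

Call:
{"name": "move_arm", "arguments": {"rows": [[0,0,0,-2,1,10,1],[0,0,0,-2,1,28,1],[0,0,0,-2,1,46,1],[0,0,0,-2,1,60,1],[0,0,0,-2,1,68,1],[0,0,0,-2,1,71,1],[0,0,0,-2,1,72,1],[0,0,0,-2,1,72,1],[0,0,0,-2,1,72,0.42],[0,0,0,-2,1,72,0.42],[0,0,0,-2,1,72,0.42],[0,0,0,-2,1,72,0.42]]}}

```text
t: 29.25
tcp_pos: [0.5465, -0.2732, 0.0529]
tool_rot: [0.661, 0.75, 0.0, 0.001]
force: [-0.4, -0.1, -0.5]
finger_gap: 0.583
gripper_force: 0.0
```

Call:
{"name": "move_arm", "arguments": {"rows": [[0,0,0,0,0,-8,0.42],[0,0,0,0,0,-28,0.42],[0,0,0,0,0,-60,0.4],[0,0,0,0,0,-95,0.4],[0,0,0,0,0,-120,0.4],[0,0,0,-30,0,-135,0.4],[0,0,0,-65,0,-140,0.4],[0,0,0,-100,0,-140,0.4],[0,0,0,-130,0,-140,0.4],[0,0,0,-150,0,-140,0.4],[0,0,0,-150,0,-140,0.4],[0,0,0,-150,0,-140,0.4]]}}

```text
t: 30.25
tcp_pos: [0.5645, -0.4226, 0.1925]
tool_rot: [0.662, 0.749, 0.0, 0.0]
force: [-0.7, 1.0, 0.4]
finger_gap: 0.602
gripper_force: 0.0
```

```bash
python3 - <<'E'
from h import *
s=snap('top');cv2.imwrite('pics/t5.png',cv2.resize(s['img'][120:300,140:510],None,fx=2.1,fy=2.1,interpolation=cv2.INTER_CUBIC)[:,:,::-1])
P=cloud(s);k=(P[...,2]>.042)&(P[...,2]<.06)&(np.hypot(P[...,0]-.5457,P[...,1]+.2715)<.04);Q=P[k][:,:2]*1000;print(k.sum(),cv2.minEnclosingCircle(Q.astype(np.float32)),np.median(P[k][:,2]))
print(readout.sense()['t'])
E
```

```text
233 ((545.8635864257812, -273.05694580078125), 19.906877517700195) 0.05260730146810375
30.3
```

View pics/t5.png

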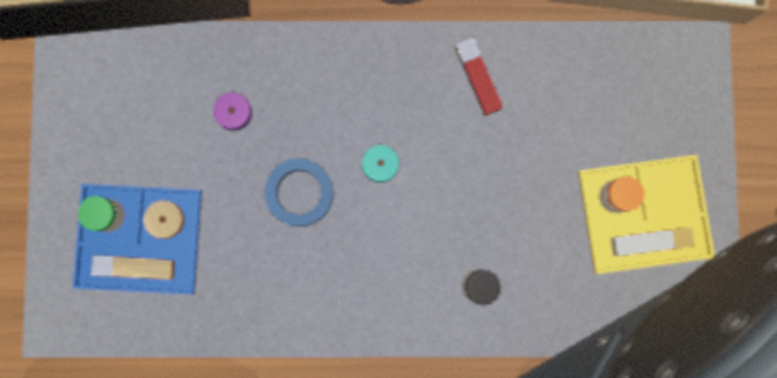

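All five pieces sit in their compartments: blue tray at (97,213), (162,219) and (132,267); yellow tray at (625,193) and (653,242). The red handle, black pot, tape and coloured discs are where they were. Handing in.

```bash
python3 -c "
from station import order;print(order.sign_off())"
```

```text
the job is handed in; nothing more can be done
None
```

Both craft kits are made up as asked and handed in at about 30 s on the robot's clock; the red handle, black-capped pot, tape and coloured discs were left where they were.

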